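# Make up two picture-hanging kits

### The job

Make up the two picture-hanging kits, one thing to a compartment, each lying flat the same way up as it lies now. The orange tray gets the narrow zinc hook in its middle compartment and the red pencil and the steel sharpener in its two end compartments, either way round; the blue tray gets the wide zinc hook in its middle compartment and the green pocket level in either end one. Leave the brass hook, the hammer and the drill bit case where they are.

Things in the scene. Friction and masses are not known exactly. Their poses are not given: they have to be found in the camera images.
- tray_orange: Orange plastic kit tray, fixed to the stool top, outside 82 mm (x) by 252 mm (y), outer walls 16 mm high and 3 mm thick, floor 3 mm thick. Two dividers 12 mm high and 3 mm thick part it into three equal compartments in a row along y, each 76 mm (x) by 80 mm (y) inside, centred at y = -83, 0 (the middle one) and +83 mm. Origin: centre of its underside, z up. The tray stays where it is.
- tray_blue: Blue plastic kit tray, fixed to the stool top, outside 82 mm (x) by 252 mm (y), outer walls 16 mm high and 3 mm thick, floor 3 mm thick. Two dividers 12 mm high and 3 mm thick part it into three equal compartments in a row along y, each 76 mm (x) by 80 mm (y) inside, centred at y = -83, 0 (the middle one) and +83 mm. Origin: centre of its underside, z up. The tray stays where it is.
- hook_narrow: Narrow zinc-plated (silver-grey) picture hook, lying on its back: a back plate 52 mm long (x), 16 mm wide (y) and 3 mm thick, with a full-width raised nail guide 13 mm high in the middle (x from -10 to +16 mm) holding one nail, and a bent-up lip 14 mm high at the -x end. Origin: centre of its underside; z up as it lies now, x along its length. Gripped from above across its 16 mm width at the middle. About 25 g.
- hook_wide: Wide zinc-plated (silver-grey) picture hook, lying on its back: a back plate 52 mm long (x), 28 mm wide (y) and 3 mm thick, with a full-width raised nail guide 13 mm high in the middle (x from -10 to +16 mm) holding two nails, and a bent-up lip 14 mm high at the -x end. Origin: centre of its underside; z up as it lies now, x along its length. Gripped from above across its 28 mm width at the middle. About 40 g.
- hook_brass: Narrow brass-coloured (yellow) picture hook, same shape as the narrow zinc one (52 by 16 mm, 14 mm high); belongs to neither kit and stays where it is. Origin: centre of its underside; z up as it lies now, x along its length. 
- pencil: Stub of a flat red carpenter's pencil with a wooden, black-leaded point at +x, 58 mm long (x), 14 mm wide (y), 8 mm thick, about 15 g. Origin: centre of its underside; z up as it lies now, x along its length. 
- sharpener: Steel pencil sharpener, a small wedge block 30 mm long (x), 22 mm wide (y), 14 mm high at its -x end and 10 mm at its +x end, blade on top, about 35 g. Origin: centre of its underside; z up as it lies now, x along its length. 
- level: Green pocket spirit level with a yellow vial on top, 58 mm long (x), 18 mm wide (y), 18 mm high (vial to 20 mm), about 45 g. Origin: centre of its underside; z up as it lies now, x along its length. 
- hammer: Hammer with a grey-blue rubber grip and a steel head, 270 mm long, lying along its x axis with the handle to -x; loose; stays where it is. Origin: on its underside, near the middle of its length.
- bit_case: White plastic drill bit case with a grey sliding door on top, 150 mm (x) by 85 mm (y), 24 mm high, closed and loose; stays where it is. Origin: centre of its underside.

How it is judged:
At the end, for the whole second after the job is handed in: Each kit thing in its named compartment: origin within 30 mm (tray x) and 34 mm (tray y) of its centre, 0 to 7 mm above the tray underside, tilt under 0.12 rad, at rest; pencil and sharpener at opposite ends, level at either end; brass hook, hammer and case within 15 mm of their starts (x of hook_narrow in the frame of tray_orange between -0.03 and 0.03 m and z of hook_narrow in the frame of tray_orange between 0 and 0.007 m and angle between each of hook_narrow, pencil, sharpener, hook_wide, level's own z axis and vertical below 0.12 rad and linear speed of each of hook_narrow, pencil, sharpener, hook_wide, level below 0.01 m/s and angular speed of each of hook_narrow, pencil, sharpener, hook_wide, level below 0.15 rad/s and y of hook_narrow in the frame of tray_orange between -0.034 and 0.034 m and x of pencil in the frame of tray_orange between -0.03 and 0.03 m and z of pencil in the frame of tray_orange between 0 and 0.007 m and x of sharpener in the frame of tray_orange between -0.03 and 0.03 m and z of sharpener in the frame of tray_orange between 0 and 0.007 m and ((y of pencil in the frame of tray_orange between 0.049 and 0.117 m and y of sharpener in the frame of tray_orange between -0.117 and -0.049 m) or (y of pencil in the frame of tray_orange between -0.117 and -0.049 m and y of sharpener in the frame of tray_orange between 0.049 and 0.117 m)) and x of hook_wide in the frame of tray_blue between -0.03 and 0.03 m and z of hook_wide in the frame of tray_blue between 0 and 0.007 m and y of hook_wide in the frame of tray_blue between -0.034 and 0.034 m and x of level in the frame of tray_blue between -0.03 and 0.03 m and z of level in the frame of tray_blue between 0 and 0.007 m and (y of level in the frame of tray_blue between 0.049 and 0.117 m or y of level in the frame of tray_blue between -0.117 and -0.049 m) and distance of each of hook_brass, hammer, bit_case from where it was at the start of the episode below 0.015 m); the robot touches nothing.
It fails at once if the brass hook is moved by more than 15 mm (distance of hook_brass from where it was at the start of the episode above 0.015 m).
It fails at once if the hammer is moved by more than 15 mm (distance of hammer from where it was at the start of the episode above 0.015 m).
It fails at once if the drill bit case is moved by more than 15 mm (distance of bit_case from where it was at the start of the episode above 0.015 m).
It also fails if it takes over 128 s, if anything falls off the work surface, if the arm or the gripper's body presses on something with over 40 N, if the wrist force passes 120 N, or if a joint passes its speed limit or range.

### The arm

A 7-joint arm with a two-finger parallel gripper is mounted at the origin on the work surface. World frame = base frame: x ahead of the robot, y to its left, z up, the work surface at z = 0. Lengths are in m, angles in rad, forces in N, time in s.
With the tool pointing down it reaches from about 0.4 to 0.85 m from the base axis. Payload 10.4 kg.
Tool frame: the origin (TCP) lies midway between the tips of the shut fingers; the grasp point (between the pads) lies 19 mm behind it; z points along the fingers, y is the direction in which the jaws open and shut (so a half turn about z gives the same grasp; the last joint's range is limited). The gripper opens to 85 mm and grips with 20 to 120 N. Pads are 22 mm wide; open, the fingers measure 114 mm over their backs; the gripper's body (76 mm by 85 mm) begins 54 mm behind the grasp point. The pads swing forward as they close: fully open they stand 13 mm farther back than shut.
Start: joints at [-1.258, 0.332, -0.065, 1.46, 0.022, 1.35, -0.088], TCP at [0.206, 0.59, 0.231] pointing down, gripper open.
Joint ranges: [-2.6, 2.6], [-0.5, 2.12], [-1.47, 1.34], [0.16, 2.42], [-1.27, 4.41], [0.06, 2.06], [-2.6, 2.6]. Speed limits (rad/s): [2.22, 2.22, 2.79, 2.79, 3.14, 3.14, 3.14].

### API

Orientations are given as a unit quaternion [x, y, z, w].
In Python, from workcell import manip, viewer gives the robot as it stands.
- The arm moves only by the tool move_arm, never from a script. Its argument "deltas" is a list of rows, each a list of 7 numbers: the shift along the tool's x, y, z in m, then the turn, a rotation vector about the tool's x, y, z in degrees, then the opening, from -1 (shut) to 1 (fully open). In form: [[dx, dy, dz, wx, wy, wz, gripper], ...]. A call has 1 to 10 rows; each row shifts and turns the commanded pose from where the row before left it, along the tool's axes as they then stand; what a row does not reach is not made up. A row lasts 1/8 s, in which the tool goes at most 62.5 mm and 10.7 degrees, less where a joint would pass 70% of its speed; a pose out of reach is approached as far as the arm can. A call with a gripper value outside its range is refused whole. The fingers move at their own pace and stop on an object; "force" is the grip in N (left out, the last holds). Time passes only in rows, so rows that do not move let the fingers close. It gives the time, the measured TCP pose, the force and the opening at its end, in the units of the state.
- manip.get_obs(): the state, without advancing time (a new reading comes with each control period).
- viewer.camera(name): name is "scene" or "top" or "wrist"; returns (picture, depth): 384x512x3 uint8, red, green, blue; 384x512 float32, m along the optical axis (not along the pixel's ray), 0 where there is no reading.
- viewer.calibration(name): a dict with "fx", "fy", "cx", "cy" (pixels), "dist" ([k1, k2, p1, p2, k3] as OpenCV has them; the pictures are not rectified), "R" (3x3) and "t" (3): a world point X has camera coordinates R X + t; the wrist camera has in their place "T_tool_cam" (4x4, takes a point from camera to tool coordinates, whose origin is the TCP and whose axes are the flange's). Camera axes: x right, y down, z forward; pixel columns grow to the right and rows downward; lengths in m; the calibration is good to about 2 mm. A picture is of the moment at which its call begins: read the wrist's pose just before it. calibration takes no time and is no camera call.
- manip.hand_in(): hands the job in, once; it reports no verdict.
The state is a dict: "clock": time; "joint_pos": joint angles; "joint_velocities": joint speeds; "tau": joint torques, N m; "position": TCP position; "ee_rot": TCP orientation; "ft_force": force on the tool from outside, world axes, zero at the start; "torque": the same for the moment, N m; "grip_width": opening from 0.0 (shut) to 1.0 (fully open).
Only numpy, scipy, OpenCV 4.12 (cv2) and the standard library are available. Lean on these libraries where they do the work, as an engineer would, in place of code of your own. Each camera call takes 0.05 s, during which the arm holds its last target.

## Working session

There is one attempt and no reset: what is moved stays moved. The work goes in short steps, Python scripts to look and compute and a tool call to move; the robot and the scene stay as the last step left them, time stands still between calls to the robot, and variables do not carry over. Pictures are saved under pics/ and viewed, and the job is handed in when it is done.

Besides the shell and the picture viewer there is one more tool, called after "Emit:" as a command line: name --pt "numbers of a row" for each row, then --argument value for the rest. move_arm: Moves the arm, as the interface text tells. Its arguments: {"type":"object","properties":{"deltas":{"type":"array"},"force":{"type":"number"}},"required":["deltas"]}

```bash
ls; mkdir -p pics; cat > h.py <<'E'
import numpy as np, cv2, json
from workcell import manip, viewer
def snap(name,fn):
    o=manip.get_obs(); im,d=viewer.camera(name)
    cv2.imwrite('pics/%s.png'%fn,cv2.cvtColor(im,cv2.COLOR_RGB2BGR)); np.savez('pics/%s.npz'%fn,im=im,d=d,p=o['position'],q=o['ee_rot'])
    return o,im,d
E
python3 - <<'E'
from h import *
o,im,d=snap('top','top0'); snap('scene','scene0'); snap('wrist','wrist0')
print(o)
for n in ('top','scene','wrist'): print(n,viewer.calibration(n))
E
```

```text
pics
{'clock': 0.0, 'joint_pos': array([-1.25761865,  0.33284991, -0.06469099,  1.4609626 ,  0.02161834,
        1.34989919, -0.08851949]), 'joint_velocities': array([ 7.17180076e-04,  1.65493467e-05,  1.08171610e-03,  9.23818561e-05,
       -1.51253597e-03, -3.30769261e-04, -8.63492207e-04]), 'tau': array([ 7.39481729e-04, -6.25468683e+01,  4.97004215e-02, -3.91589391e+01,
        1.62831426e-02,  1.02621212e-02, -1.71184905e-05]), 'position': array([0.20582976, 0.58972817, 0.23051947]), 'ee_rot': array([ 1.67102454e-01,  9.85939280e-01, -7.07526593e-04, -7.51449067e-05]), 'ft_force': array([-0.24247602, -0.21418747,  0.06937159]), 'torque': array([ 0.00411336, -0.00416265, -0.02144902]), 'grip_width': 1.001310662167156}
top {'fx': 436.4830365125013, 'fy': 436.4830365125013, 'cx': 252.15401823751995, 'cy': 193.86563935742376, 'dist': array([-0.00191215,  0.        ,  0.        ,  0.        ,  0.        ]), 'R': array([[-0.01533779, -0.99984033,  0.00916916],
       [-0.98003116,  0.01321442, -0.19840441],
       [ 0.19825157, -0.01202915, -0.98007735]]), 't': array([0.00159575, 0.52
[... 263 characters left out ...]
],
       [ 0.79217461, -0.06275986, -0.60705896],
       [-0.60368241,  0.06544384, -0.79453423]]), 't': array([-0.0261803 , -0.39461091,  1.69062148])}
wrist {'fx': 339.32404106855716, 'fy': 339.32404106855716, 'cx': 261.2356287787468, 'cy': 189.9616897605535, 'dist': array([-0.06170028,  0.        ,  0.        ,  0.        ,  0.        ]), 'T_tool_cam': array([[ 2.37018311e-04, -9.53172621e-01, -3.02426682e-01,
         7.71502668e-02],
       [ 9.99999940e-01,  3.01910931e-04, -1.67825594e-04,
        -9.10624155e-04],
       [ 2.51272682e-04, -3.02426624e-01,  9.53172636e-01,
        -1.43540460e-01],
       [ 0.00000000e+00,  0.00000000e+00,  0.00000000e+00,
         1.00000000e+00]])}
```

View pics/top0.png

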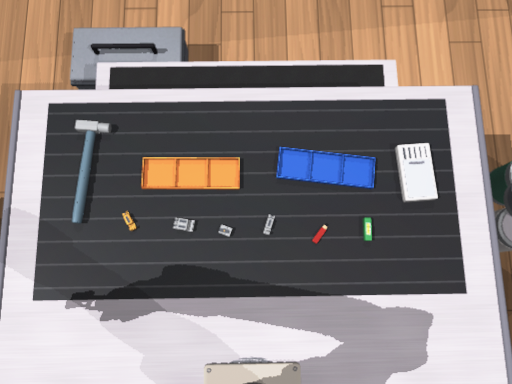

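View pics/scene0.png

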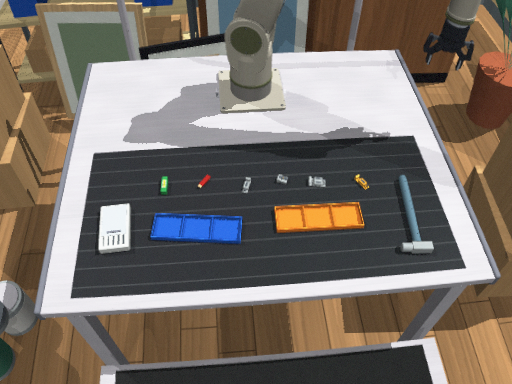

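View pics/wrist0.png

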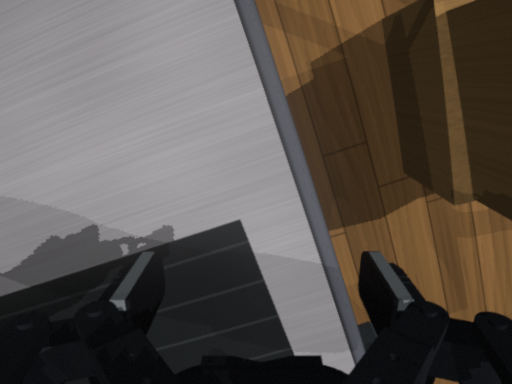

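The top view shows, from left to right: hammer (85,170), brass hook (129,220), probably the wide hook (184,225), sharpener (225,230), narrow hook (269,225), pencil (320,233), level (368,229) and case (416,172). The orange tray is at (191,173) and the blue tray at (326,168). The wrist view shows only the table edge. I'll zoom in and measure next.

```bash
cat >> h.py <<'E'
def cal(n):
    c=viewer.calibration(n); K=np.array([[c['fx'],0,c['cx']],[0,c['fy'],c['cy']],[0,0,1]]); return c,K
def campose(n,p=None,q=None):
    from scipy.spatial.transform import Rotation as Rn
    c,K=cal(n)
    if n=='wrist':
        T=np.eye(4); T[:3,:3]=Rn.from_quat(q).as_matrix(); T[:3,3]=p
        M=T@c['T_tool_cam']; return M[:3,:3],M[:3,3]
    R=c['R'].T; return R,-R@c['t']
def rays(n,uv,p=None,q=None):
    c,K=cal(n); R,C=campose(n,p,q)
    x=cv2.undistortPoints(np.float64(uv).reshape(-1,1,2),K,c['dist'])[:,0]
    return C,(R@np.c_[x,np.ones(len(x))].T).T
def onplane(n,uv,z,p=None,q=None):
    C,D=rays(n,uv,p,q); return C+D*((z-C[2])/D[:,2])[:,None]
def tri(rs):
    A=np.zeros((3,3));b=np.zeros(3)
    for C,D in rs:
        D=D/np.linalg.norm(D); P=np.eye(3)-np.outer(D,D); A+=P;b+=P@C
    X=np.linalg.solve(A,b); 
    return X,[np.linalg.norm((np.eye(3)-np.outer(D,D)/(D@D))@(X-C)) for C,D in rs]
E
python3 - <<'E'
from h import *
im=np.load('pics/top0.npz')['im'];s=np.load('pics/scene0.npz')['im']
a=cv2.resize(im[195:255,110:390],None,fx=2.85,fy=2.85,interpolation=cv2.INTER_CUBIC)
b=cv2.resize(s[165:200,150:380],None,fx=3.4,fy=3.4,interpolation=cv2.INTER_CUBIC)
w=max(a.shape[1],b.shape[1]); pad=lambda x:np.pad(x,((0,10),(0,w-x.shape[1]),(0,0)))
cv2.imwrite('pics/z0.png',np.vstack([pad(a),pad(b)])[:,:,::-1])
# thing masks in the top view
for nm,img,roi in (('top',im,(100,300,45,455)),('scene',s,(150,285,95,450))):
    hsv=cv2.cvtColor(img,cv2.COLOR_RGB2HSV); m=np.zeros(img.shape[:2],np.uint8)
    r=roi; m[r[0]:r[1],r[2]:r[3]]=((hsv[...,2]>75))[r[0]:r[1],r[2]:r[3]]
    m=cv2.morphologyEx(m,cv2.MORPH_CLOSE,np.ones((5,5)))
    cs,_=cv2.findContours(m,cv2.RETR_EXTERNAL,cv2.CHAIN_APPROX_NONE)
    for c in sorted(cs,key=lambda c:c[:,0,0].mean()):
        if cv2.contourArea(c)<20: continue
        rc=cv2.minAreaRect(c); u=rc[0]; X=onplane(nm,cv2.boxPoints(rc),0.012 if cv2.contourArea(c)<500 else .016)
        e=np.linalg.norm(X[1]-X[0]),np.linalg.norm(X[2]-X[1])
        k=(X[1]-X[0]) if e[0]>e[1] else X[2]-X[1]
        print(nm,np.round(u,1),X.mean(0).round(3),np.round(e,3),'ang',round(np.degrees(np.arctan2(k[1],k[0]))%180,1))
E
```

```text
top [ 84.  292.5] [0.287 0.41  0.012] [0.192 0.031] ang 89.1
top [249.5 161. ] [ 0.62  -0.003  0.016] [1.098 0.333] ang 89.4
top [249.5 261.5] [0.356 0.    0.016] [1.019 0.008] ang 89.9
top [249.5 226.6] [ 0.444 -0.001  0.016] [0.082 1.042] ang 89.0
top [278.  130.6] [ 0.699 -0.08   0.012] [0.862 0.005] ang 90.0
top [278.5 296. ] [ 0.271 -0.069  0.016] [0.863 0.014] ang 89.1
top [364.5 282.7] [ 0.3   -0.282  0.012] [0.446 0.005] ang 90.0
scene [116.5 151.5] [ 0.28  -0.462  0.012] [0.144 0.013] ang 84.9
scene [202.8 179.8] [ 0.422 -0.183  0.012] [0.054 0.029] ang 140.4
scene [230.  185.9] [ 0.453 -0.1    0.012] [0.206 0.065] ang 90.8
scene [247.2 206.2] [ 0.529 -0.045  0.016] [0.972 0.281] ang 91.0
scene [245.  257.5] [ 0.708 -0.067  0.012] [0.828 0.007] ang 90.1
scene [278.  178.5] [0.435 0.048 0.012] [0.056 0.036] ang 85.6
scene [286.6 272.9] [0.765 0.047 0.012] [0.888 0.01 ] ang 90.1
scene [316.6 180.3] [0.451 0.165 0.012] [0.076 0.059] ang 90.6
scene [360.8 180.2] [0.461 0.303 0.012] [0.06  0.099] ang 33.9
scene [365.  276.5] [0.794 0.244 0.016] [0.461 0.047] ang 84.6
scene [424. 201.] [0.544 0.485 0.016] [0.174 0.406] ang 160.4
```

View pics/z0.png

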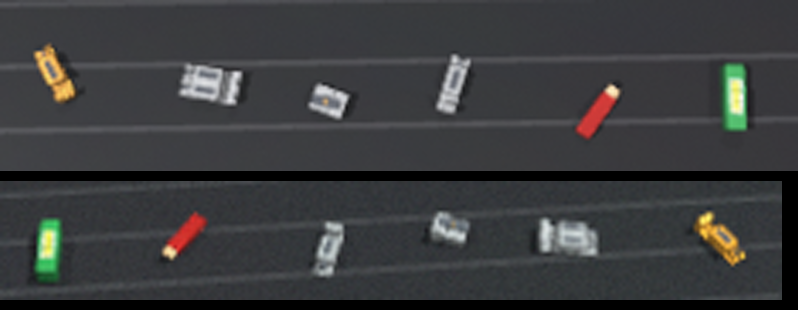

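The zoom confirms the order from left to right: brass hook, wide hook (two nails), sharpener, narrow hook, pencil, level. The mat stripes are breaking the mask, so I'll tighten it.

```bash
cat > m.py <<'E'
from h import *
im=np.load('pics/top0.npz')['im'];s=np.load('pics/scene0.npz')['im']
def masks(img):
    hsv=cv2.cvtColor(img,cv2.COLOR_RGB2HSV).astype(int); H,S,V=hsv[...,0],hsv[...,1],hsv[...,2]
    return {'sat':((S>140)&(V>90)),'gray':((S<90)&(V>112))}
for nm,img,roi in (('top',im,(110,290,55,445)),('scene',s,(165,255,100,400))):
    for k,mm in masks(img).items():
        m=np.zeros(img.shape[:2],np.uint8); r=roi; m[r[0]:r[1],r[2]:r[3]]=mm[r[0]:r[1],r[2]:r[3]]
        if k=='gray': m=cv2.morphologyEx(m,cv2.MORPH_CLOSE,np.ones((3,3)))
        cs,_=cv2.findContours(m,cv2.RETR_EXTERNAL,cv2.CHAIN_APPROX_NONE)
        for c in sorted(cs,key=lambda c:c[:,0,0].mean()):
            ar=cv2.contourArea(c)
            if ar<20: continue
            rc=cv2.minAreaRect(c); X=onplane(nm,cv2.boxPoints(rc),0.010 if ar<500 else .016)
            e=np.linalg.norm(X[1]-X[0]),np.linalg.norm(X[2]-X[1]); kk=(X[1]-X[0]) if e[0]>e[1] else X[2]-X[1]
            print(nm,k,np.round(rc[0],1),ar,X.mean(0).round(3),np.round(e,3),'ang',round(np.degrees(np.arctan2(kk[1],kk[0]))%180,1))
E
python3 m.py
```

```text
top sat [128.9 220.8] 107.5 [0.463 0.308 0.01 ] [0.018 0.05 ] ang 27.9
top sat [190. 173.] 3013.0 [0.585 0.154 0.016] [0.255 0.085] ang 89.3
top sat [318.5 235. ] 86.5 [ 0.42  -0.173  0.01 ] [0.043 0.015] ang 142.5
top sat [325.9 167.1] 2954.0 [ 0.596 -0.199  0.016] [0.085 0.257] ang 82.6
top sat [367.5 228.5] 38.0 [ 0.435 -0.299  0.01 ] [0.018 0.054] ang 176.0
top gray [ 90.1 171.3] 868.5 [0.596 0.412 0.016] [0.274 0.088] ang 2.0
top gray [183.5 224. ] 200.5 [0.453 0.169 0.01 ] [0.03  0.051] ang 78.8
top gray [224.8 230. ] 91.0 [0.436 0.064 0.01 ] [0.023 0.031] ang 68.6
top gray [268.3 224.3] 107.0 [ 0.45  -0.046  0.01 ] [0.051 0.017] ang 161.8
top gray [367.5 228. ] 48.5 [ 0.436 -0.299  0.01 ] [0.013 0.031] ang 176.1
top gray [416.  171.6] 1900.5 [ 0.582 -0.434  0.016] [0.094 0.158] ang 3.0
scene sat [164.1 184.3] 32.0 [ 0.429 -0.301  0.01 ] [0.066 0.021] ang 174.8
scene sat [195.9 227.4] 2314.0 [ 0.598 -0.206  0.016] [0.094 0.265] ang 82.3
scene sat [204.8 179.8] 49.5 [ 0.421 -0.177  0.01 ] [0.044 0.018] ang 140.2
scene sat [319.  216.8] 2214.0 [0.59  0.15  0.016] [0.267 0.096] ang 89.1
scene sat [361.3 181.8] 75.5 [0.466 0.304 0.01 ] [0.025 0.057] ang 27.9
scene gray [115.  227.5] 1333.0 [ 0.579 -0.436  0.016] [0.091 0.169] ang 4.3
scene gray [163.5 183.5] 20.5 [ 0.426 -0.303  0.01 ] [0.009 0.028] ang 1.9
scene gray [246.2 184.4] 69.0 [ 0.449 -0.051  0.01 ] [0.061 0.019] ang 162.9
scene gray [281.8 177.8] 51.0 [0.432 0.06  0.01 ] [0.027 0.032] ang 64.8
scene gray [317.  181.1] 122.0 [0.453 0.167 0.01 ] [0.037 0.052] ang 79.4
```

Emit:
move_arm --pt "-0.036 -0.032 0.003 0 0 0 0.3" --pt "-0.036 -0.032 0.003 0 0 0 0.3" --pt "-0.036 -0.032 0.003 0 0 0 0.3" --pt "-0.036 -0.032 0.003 0 0 0 0.3" --pt "-0.036 -0.032 0.003 0 0 0 0.3" --pt "-0.036 -0.032 0.003 0 0 0 0.3" --pt "-0.036 -0.032 0.003 0 0 0 0.3" --pt "-0.036 -0.032 0.003 0 0 0 0.3" --pt "-0.036 -0.032 0.003 0 0 0 0.3" --pt "-0.036 -0.032 0.003 0 0 0 0.3" --force 30

```text
clock: 1.4
position: [0.4409, 0.1679, 0.2012]
ee_rot: [0.167, 0.986, 0.0, 0.0]
ft_force: [0.6, 0.6, 0.1]
grip_width: 0.65
```

Emit:
move_arm --pt "0 0 0 0 0 -10 0.3" --pt "0 0 0 0 0 -9 0.3" --pt "0 0 0 0 0 0 0.3" --pt "0 0 0 0 0 0 0.3"

```text
clock: 1.9
position: [0.4403, 0.1694, 0.2012]
ee_rot: [0.004, 1.0, -0.0, -0.0]
ft_force: [-0.3, -0.7, -0.1]
grip_width: 0.653
```

```bash
cat >> h.py <<'E'
from scipy.spatial.transform import Rotation as Rn
def yaw(q):
    R=Rn.from_quat(q).as_matrix(); return np.degrees(np.arctan2(R[1,1],R[0,1])),R
def go(x,y,z,ang):
    o=manip.get_obs(); a,R=yaw(o['ee_rot']); 
    print('t',round(o['clock'],2),'pos',o['position'].round(4),'jaw',round(a,2),'j7',o['joint_pos'][6].round(2),'w',round(o['grip_width'],3),'F',o['ft_force'].round(1),'tilt',R[:,2].round(4))
    d=R.T@(np.array([x,y,z])-o['position']); t=(ang-a+90)%180-90
    Rt=Rn.from_euler('z',np.radians(ang)).as_matrix()
    print('tool shift now',d.round(4),'norm',np.linalg.norm(d).round(3),'wz',round(-t,1),'or',round(-t+180*np.sign(t),1))
E
python3 - <<'E'
from h import *
o,_,_=snap('wrist','w1'); go(.44,-.02,.2,90)
E
```

```text
t 1.95 pos [0.4403 0.1694 0.2013] jaw 89.6 j7 1.1 w 0.651 F [-0.3  0.6 -0.3] tilt [-1.e-04  0.e+00 -1.e+00]
tool shift now [-0.001  -0.1894  0.0013] norm 0.189 wz -0.4 or 179.6
```

View pics/w1.png

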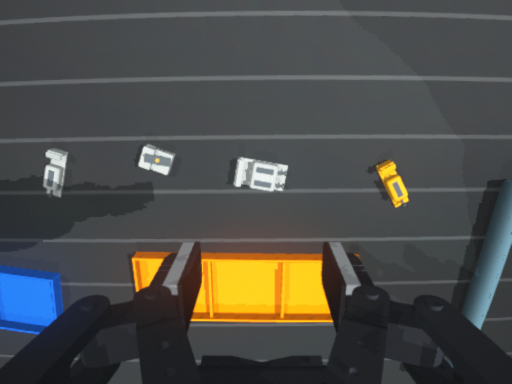

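This view has the narrow hook at (55,173), sharpener (156,160), wide hook (261,175), brass hook (392,184), the orange tray around (245,288) and the hammer at the right edge. I'll take two more views along y.

Emit:
move_arm --pt "0 -0.038 0 0 0 0 0.3" --pt "0 -0.05 0 0 0 0 0.3" --pt "0 -0.05 0 0 0 0 0.3" --pt "0 -0.05 0 0 0 0 0.3" --pt "0 0 0 0 0 0 0.3" --pt "0 0 0 0 0 0 0.3"

```text
clock: 2.7
position: [0.4396, -0.0179, 0.2013]
ee_rot: [0.003, 1.0, 0.0, 0.0]
ft_force: [0.1, 1.1, 0.7]
grip_width: 0.65
```

```bash
python3 - <<'E'
from h import *
o,_,_=snap('wrist','w2'); go(.44,-.2,.2,90)
E
```

```text
t 2.75 pos [ 0.4396 -0.0175  0.2013] jaw 89.79 j7 1.47 w 0.647 F [-0.5  0.3 -0.3] tilt [-0.e+00  2.e-04 -1.e+00]
tool shift now [-0.001  -0.1825  0.0012] norm 0.183 wz -0.2 or 179.8
```

Emit:
move_arm --pt "0 -0.03 0 0 0 0 0.3" --pt "0 -0.05 0 0 0 0 0.3" --pt "0 -0.05 0 0 0 0 0.3" --pt "0 -0.05 0 0 0 0 0.3" --pt "0 0 0 0 0 0 0.3" --pt "0 0 0 0 0 0 0.3"

```text
clock: 3.5
position: [0.4393, -0.1972, 0.201]
ee_rot: [0.001, 1.0, 0.0, -0.0]
ft_force: [0.1, 1.1, 0.3]
grip_width: 0.648
```

```bash
python3 - <<'E'
from h import *
o,_,_=snap('wrist','w3'); go(.44,-.2,.2,90)
a=cv2.imread('pics/w2.png');b=cv2.imread('pics/w3.png')
cv2.imwrite('pics/w23.png',np.vstack([a[100:],b[100:]]))
E
```

```text
t 3.55 pos [ 0.4394 -0.1968  0.2011] jaw 89.9 j7 1.91 w 0.647 F [0.2 0.2 0.3] tilt [-5.e-04  4.e-04 -1.e+00]
tool shift now [-0.0006 -0.0032  0.001 ] norm 0.003 wz -0.1 or 179.9
```

View pics/w23.png

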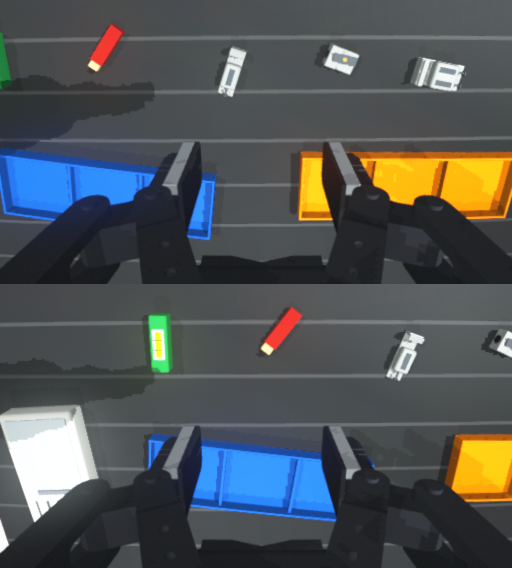

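The second view shows the pencil at (104,148), narrow hook (231,171), sharpener (341,159) and wide hook (440,174). The third shows the level at (160,160), pencil (281,148) and narrow hook (405,172), plus the blue tray and the case. Next I'll triangulate from pairs of views.

```bash
cat > m2.py <<'E'
from h import *
def blobs(f,w,thr=120):
    z=np.load('pics/%s.npz'%f); img=z['im']; hsv=cv2.cvtColor(img,cv2.COLOR_RGB2HSV).astype(int); H,S,V=hsv[...,0],hsv[...,1],hsv[...,2]
    x,y,hw,kind=w
    k={'gray':(S<70)&(V>thr),'red':((H<25)|(H>170))&(V>90)&(S>60),'green':(S>60)&(V>60)}[kind]
    m=np.zeros(img.shape[:2],np.uint8); sl=(slice(y-hw,y+hw),slice(max(x-hw,0),x+hw)); m[sl]=k[sl]
    m=cv2.morphologyEx(m,cv2.MORPH_CLOSE,np.ones((3,3)))
    n,l,st,ce=cv2.connectedComponentsWithStats(m); i=1+st[1:,4].argmax(); m=(l==i).astype(np.uint8)
    c=max(cv2.findContours(m,cv2.RETR_EXTERNAL,cv2.CHAIN_APPROX_NONE)[0],key=len)
    return z,cv2.boxPoints(cv2.minAreaRect(c)),ce[i],c
def meas(views,h):
    rs=[]
    for f,w in views:
        z,bx,ce,c=blobs(f,w); C,D=rays('wrist',[bx.mean(0)],z['p'],z['q']); rs.append((C,D[0]))
        X=onplane('wrist',bx,h,z['p'],z['q']); e=np.linalg.norm(X[1]-X[0]),np.linalg.norm(X[2]-X[1]); kk=(X[1]-X[0]) if e[0]>e[1] else X[2]-X[1]
        print('  ',f,bx.mean(0).round(1),'at z',h,X.mean(0)[:2].round(4),np.round(e,4),'ang',round(np.degrees(np.arctan2(kk[1],kk[0]))%180,1))
    if len(rs)>1: X,r=tri(rs); print('  tri',X.round(4),np.round(r,4))
if __name__=='__main__':
    print('wide');meas([('w1',(261,175,35,'gray')),('w2',(440,174,35,'gray'))],.012)
    print('sharp');meas([('w1',(156,160,28,'gray')),('w2',(341,159,28,'gray'))],.012)
    print('narrow');meas([('w1',(55,173,35,'gray')),('w2',(231,171,35,'gray')),('w3',(405,172,35,'gray'))],.012)
    print('pencil');meas([('w2',(104,148,35,'red')),('w3',(281,148,30,'red'))],.008)
    print('level');meas([('w3',(160,160,40,'green'))],.018)
E
python3 m2.py
python3 - <<'E'
from h import *
# trays: corners of the outline in each wrist view, side facing robot unoccluded
for f,lo,hi,nm in (('w1',(5,25),0,'or'),('w2',(5,25),0,'or'),('w2',(105,125),0,'bl'),('w3',(105,125),0,'bl')):
    z=np.load('pics/%s.npz'%f); hsv=cv2.cvtColor(z['im'],cv2.COLOR_RGB2HSV)
    m=((hsv[...,0]>=lo[0])&(hsv[...,0]<=lo[1])&(hsv[...,1]>150)&(hsv[...,2]>60)).astype(np.uint8); m[:210]=0
    c=np.vstack([c for c in cv2.findContours(m,cv2.RETR_EXTERNAL,cv2.CHAIN_APPROX_NONE)[0] if cv2.contourArea(c)>150])[:,0]
    c=c[(c[:,0]>2)&(c[:,0]<509)]
    # top edge corners (robot side): extremes of +-x - y
    a=c[(c[:,0]*1.0-3*c[:,1]).argmax()]; b=c[(-c[:,0]*1.0-3*c[:,1]).argmax()]
    print(nm,f,'cornersR/L',a,b,onplane('wrist',[a,b],.016,z['p'],z['q'])[:,:2].round(4))
    d=z['im']
E
```

```text
wide
   w1 [260.2 175. ] at z 0.012 [0.4527 0.1674] [0.0313 0.0513] ang 79.9
   w2 [440.4 175. ] at z 0.012 [0.4526 0.1665] [0.0307 0.0524] ang 80.6
  tri [0.453  0.1673 0.0099] [0. 0.]
sharp
   w1 [155.7 159.2] at z 0.012 [0.4353 0.0622] [0.0258 0.0318] ang 71.5
   w2 [341.1 159.4] at z 0.012 [0.4361 0.0615] [0.0233 0.0303] ang 68.6
  tri [0.4359 0.0618 0.0105] [0.0004 0.0004]
narrow
   w1 [ 53.6 172.4] at z 0.012 [ 0.4483 -0.0473] [0.0507 0.0228] ang 161.6
   w2 [231.5 171.5] at z 0.012 [ 0.4485 -0.0492] [0.0511 0.0166] ang 161.4
   w3 [404.6 172.3] at z 0.012 [ 0.4491 -0.0515] [0.052  0.0217] ang 159.2
  tri [ 0.4492 -0.0496  0.0079] [0.0004 0.0003 0.0005]
pencil
   w2 [104.7 147.5] at z 0.008 [ 0.4234 -0.1782] [0.0554 0.0165] ang 141.4
   w3 [280.5 147.3] at z 0.008 [ 0.4241 -0.179 ] [0.0536 0.0162] ang 142.9
  tri [ 0.4237 -0.1787  0.0062] [0.0004 0.0004]
level
   w3 [160.  158.5] at z 0.018 [ 0.4333 -0.2981] [0.0232 0.06  ] ang 178.3
or w1 cornersR/L [322 254] [139 251] [[0.5405 0.2337]
 [0.5359 0.0345]]
or w2 cornersR/L [508 252] [302 251] [[0.541  0.2581]
 [0.536  0.0248]]
bl w2 cornersR/L [215 274] [  3 248] [[ 0.564  -0.0708]
 [ 0.5335 -0.3094]]
bl w3 cornersR/L [320 268] [152 250] [[ 0.5563 -0.1337]
 [ 0.534  -0.317 ]]
```

```bash
python3 - <<'E'
from h import *
C=lambda f,x,y:cv2.resize(cv2.imread('pics/%s.png'%f)[y:y+90,x:x+110],None,fx=3.6,fy=3.2,interpolation=cv2.INTER_CUBIC)
cv2.imwrite('pics/tr.png',np.vstack([np.hstack([C('w1',120,245),C('w2',290,245)]),np.hstack([C('w2',0,245),C('w3',140,245)])]))
E
```

```text
(no output)
```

View pics/tr.png

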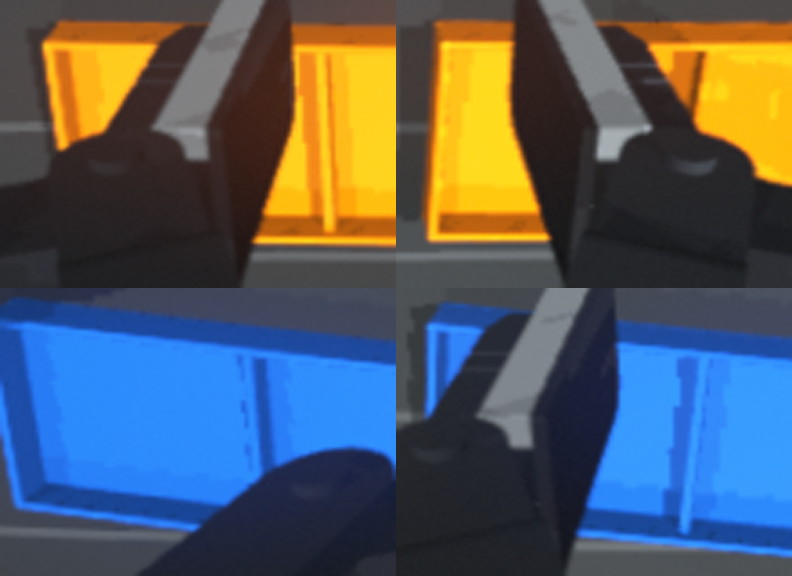

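```bash
python3 - <<'E'
from h import *
def T(vs):
    rs=[]
    for f,uv in vs:
        z=np.load('pics/%s.npz'%f); C,D=rays('wrist',[uv],z['p'],z['q']); rs.append((C,D[0]))
    print(vs,tri(rs)[0].round(4),np.round(tri(rs)[1],4))
def P(f,uv,h):
    z=np.load('pics/%s.npz'%f); print(f,uv,onplane('wrist',[uv],h,z['p'],z['q'])[0].round(4))
T([('w1',(132.2,258.1)),('w2',(301.1,258.1))])
T([('w2',(1,256)),('w3',(149.4,256.6))])
P('w2',(298.9,320),.016);P('w2',(301.1,258.1),.016);P('w2',(4.7,312.8),.016);P('w3',(149.4,256.6),.016);P('w3',(220.6,320.6),.012)
go(.436,-.299,.1,87)
z=np.load('pics/top0.npz'); d=z['d']
R,C=campose('top')
for n,(u,v) in dict(or_mid=(190,174),or_end=(157,173),bl=(326,167),bl_e=(359,171),mat=(240,200)).items():
    Cc,D=rays('top',[(u,v)]); print(n,(Cc+D[0]*np.median(d[v-3:v+4,u-3:u+4])).round(4))
E
```

```text
[('w1', (132.2, 258.1)), ('w2', (301.1, 258.1))] [0.5463 0.0245 0.0129] [0. 0.]
[('w2', (1, 256)), ('w3', (149.4, 256.6))] [ 0.5497 -0.3255  0.0036] [0.0007 0.0007]
w2 (298.9, 320) [0.6264 0.0243 0.016 ]
w2 (301.1, 258.1) [0.5446 0.0241 0.016 ]
w2 (4.7, 312.8) [ 0.6214 -0.3312  0.016 ]
w3 (149.4, 256.6) [ 0.5421 -0.3207  0.016 ]
w3 (220.6, 320.6) [ 0.6294 -0.2467  0.012 ]
t 3.55 pos [ 0.4394 -0.1968  0.2011] jaw 89.9 j7 1.91 w 0.647 F [0.2 0.2 0.3] tilt [-5.e-04  4.e-04 -1.e+00]
tool shift now [ 0.0031 -0.1022  0.101 ] norm 0.144 wz 2.9 or -177.1
or_mid [0.5855 0.1553 0.0033]
or_end [0.5892 0.2415 0.0036]
bl [ 0.5995 -0.2018  0.0045]
bl_e [ 0.5876 -0.2883  0.004 ]
mat [0.5147 0.0252 0.0021]
```

Emit:
move_arm --pt "0.002 -0.034 0.02 0 0 0 0.0" --pt "0.002 -0.034 0.03 0 0 0 0.0" --pt "0.001 -0.034 0.03 0 0 0 0.0" --pt "0 0 0.02 0 0 3 0.0" --pt "0 0 0.02 0 0 0 0.0" --pt "0 0 0 0 0 0 0.0" --pt "0 0 0 0 0 0 0.0"

```text
clock: 4.42
position: [0.4342, -0.2999, 0.0819]
ee_rot: [0.028, 1.0, 0.0, 0.0]
ft_force: [0.4, -0.0, -0.4]
grip_width: 0.504
```

```bash
python3 - <<'E'
from h import *
go(.4345,-.2985,.006,87)
o,_,_=snap('wrist','w4')
from m2 import meas
meas([('w3',(160,160,40,'green'))],.018)
E
```

```text
t 4.42 pos [ 0.4342 -0.2999  0.0819] jaw 86.84 j7 2.28 w 0.504 F [ 0.4 -0.  -0.4] tilt [ 7.e-04  2.e-04 -1.e+00]
tool shift now [-0.0002  0.0014  0.0759] norm 0.076 wz -0.2 or 179.8
   w3 [160.  158.5] at z 0.018 [ 0.4333 -0.2981] [0.0232 0.06  ] ang 178.3
```

View pics/w4.png

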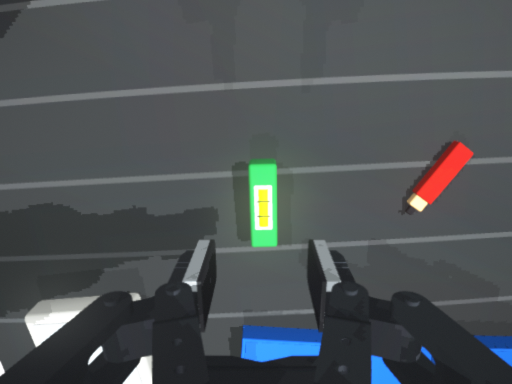

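The level sits at (263,204), centred between the fingers and aligned with them. I'll triangulate it quickly, then grasp.

```bash
python3 - <<'E'
from m2 import *
meas([('w3',(160,160,40,'green')),('w4',(263,204,50,'green'))],.018)
E
```

```text
w3 [160.  158.5] at z 0.018 [ 0.4333 -0.2981] [0.0232 0.06  ] ang 178.3
   w4 [262.  202.5] at z 0.018 [ 0.4325 -0.3003] [0.0187 0.0615] ang 177.7
  tri [ 0.4342 -0.3004  0.0099] [0.0001 0.0001]
```

Emit:
move_arm --pt "0 0.001 0.016 0 0 0 0.0" --pt "0 0 0.03 0 0 0 0.0" --pt "0 0 0.02 0 0 0 0.0" --pt "0 0 0.01 0 0 0 0.0" --pt "0 0 0 0 0 0 -1" --pt "0 0 0 0 0 0 -1" --pt "0 0 0 0 0 0 -1" --pt "0 0 0 0 0 0 -1" --force 30

```text
clock: 5.48
position: [0.4338, -0.2996, 0.0057]
ee_rot: [0.028, 1.0, -0.0, 0.0]
ft_force: [0.5, -0.0, -0.8]
grip_width: 0.2
```

```bash
python3 - <<'E'
from h import *
go(.587,-.283,.08,82.5)
E
```

```text
t 5.47 pos [ 0.4338 -0.2996  0.0057] jaw 86.76 j7 2.36 w 0.2 F [ 0.5 -0.  -0.8] tilt [ 8.e-04 -0.e+00 -1.e+00]
tool shift now [-0.1521  0.0253 -0.0742] norm 0.171 wz 4.3 or -175.7
```

Emit:
move_arm --pt "0 0 -0.02 0 0 0 -1" --pt "0 0 -0.03 0 0 0 -1" --pt "-0.03 0.005 -0.02 0 0 0 -1" --pt "-0.04 0.006 0 0 0 0 -1" --pt "-0.042 0.007 0 0 0 0 -1" --pt "-0.04 0.007 0 0 0 0 -1" --pt "0 0 0 0 0 4 -1" --pt "0 0 0 0 0 0 -1" --pt "0 0 0 0 0 0 -1"

```text
clock: 6.6
position: [0.5863, -0.2836, 0.0761]
ee_rot: [0.063, 0.998, -0.0, 0.0]
ft_force: [-0.2, -0.5, -0.4]
grip_width: 0.204
```

```bash
python3 - <<'E'
from h import *
go(.587,-.283,.011,82.5)
snap('wrist','w5')
E
```

```text
t 6.6 pos [ 0.5863 -0.2836  0.0761] jaw 82.81 j7 2.13 w 0.204 F [-0.2 -0.5 -0.4] tilt [ 4.e-04 -3.e-04 -1.e+00]
tool shift now [-0.0006  0.0007  0.0651] norm 0.065 wz 0.3 or -179.7
```

View pics/w5.png

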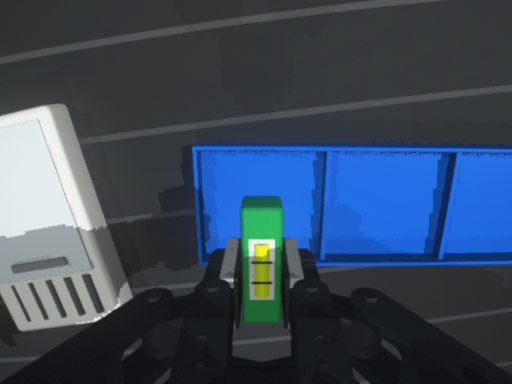

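The level is held upright. The tray's left corners are at (194,148) and (200,264), the first divider at x≈325 and the second at ≈450. I'll use these to check the slot positions.

```bash
python3 - <<'E'
from h import *
z=np.load('pics/w5.npz')
P=onplane('wrist',[(194,148),(200,264)],.016,z['p'],z['q']);Q=onplane('wrist',[(326,153),(323,258),(456,153),(443,257)],.012,z['p'],z['q'])
print(P.round(4),Q.round(4)); print('slot end',np.r_[P,Q[:2]].mean(0).round(4),'mid',Q.mean(0).round(4))
E
```

```text
[[ 0.5419 -0.3202  0.016 ]
 [ 0.6208 -0.3309  0.016 ]] [[ 0.5559 -0.2401  0.012 ]
 [ 0.629  -0.2471  0.012 ]
 [ 0.5659 -0.1576  0.012 ]
 [ 0.6396 -0.163   0.012 ]]
slot end [ 0.5869 -0.2846  0.014 ] mid [ 0.5976 -0.2019  0.012 ]
```

Emit:
move_arm --pt "0 0 0.02 0 0 0 -1" --pt "0 0 0.03 0 0 0 -1" --pt "0 0 0.01 0 0 0 -1" --pt "0 0 0.006 0 0 0 -1" --pt "0 0 0 0 0 0 -1" --pt "0 0 0 0 0 0 -1"

```text
clock: 7.4
position: [0.587, -0.2835, 0.0099]
ee_rot: [0.063, 0.998, -0.0, 0.001]
ft_force: [-0.2, -0.0, -0.2]
grip_width: 0.2
```

Emit:
move_arm --pt "0 0 0 0 0 0 -0.4" --pt "0 0 0 0 0 0 -0.3" --pt "0 0 0 0 0 0 -0.2" --pt "0 0 0 0 0 0 -0.2" --pt "0 0 -0.02 0 0 0 -0.2" --pt "0 0 -0.03 0 0 0 0" --pt "0 0 -0.03 0 0 0 0" --pt "0 0 0 0 0 0 0"

```text
clock: 8.4
position: [0.5882, -0.2843, 0.0932]
ee_rot: [0.063, 0.998, -0.001, 0.003]
ft_force: [0.6, 0.1, -0.4]
grip_width: 0.503
```

```bash
python3 - <<'E'
from h import *
snap('wrist','w6');go(.4262,-.18,.09,52.5)
E
```

```text
t 8.45 pos [ 0.5875 -0.2837  0.0914] jaw 82.75 j7 2.13 w 0.501 F [ 0.5  0.6 -0.8] tilt [ 2.9e-03 -7.0e-04 -1.0e+00]
tool shift now [0.1731 0.0825 0.0009] norm 0.192 wz 30.3 or -149.7
```

View pics/w6.png

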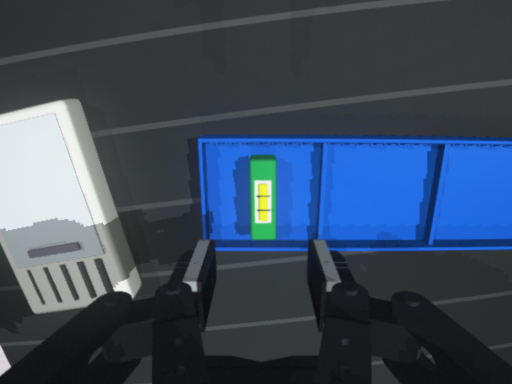

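The level lies flat in the blue end compartment at (263,198). Next is the pencil.

Emit:
move_arm --pt "0.035 0.017 0 0 0 0 0" --pt "0.047 0.022 0 0 0 0 0" --pt "0.047 0.022 0 0 0 0 0" --pt "0.045 0.022 0 0 0 0 0" --pt "0 0 0 0 0 10 0" --pt "0 0 0 0 0 10 0" --pt "0 0 0 0 0 10 0" --pt "0 0 0 0 0 0 0" --pt "0 0 0 0 0 0 0"

```text
clock: 9.57
position: [0.4243, -0.1789, 0.0892]
ee_rot: [0.317, 0.948, -0.0, -0.0]
ft_force: [0.6, -0.0, -0.9]
grip_width: 0.499
```

```bash
python3 - <<'E'
from h import *
snap('wrist','w7');go(.4245,-.179,.003,52.2)
E
```

```text
t 9.62 pos [ 0.4243 -0.179   0.0892] jaw 52.94 j7 1.36 w 0.502 F [ 0.1 -1.2  0.6] tilt [-3.e-04  1.e-04 -1.e+00]
tool shift now [-0.0002  0.0001  0.0862] norm 0.086 wz 0.7 or -179.3
```

View pics/w7.png

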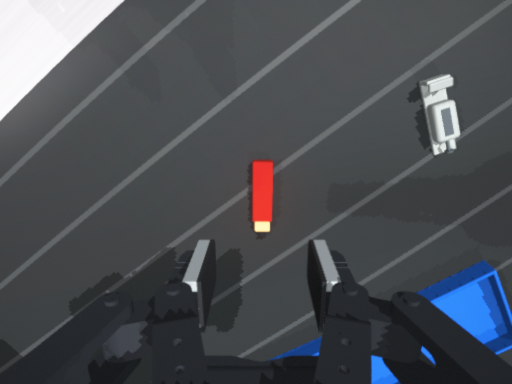

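The pencil is centred at (262,195) and aligned with the jaws. Descending to grasp it.

Emit:
move_arm --pt "0 0 0.025 0 0 0 -0.3" --pt "0 0 0.035 0 0 0 -0.3" --pt "0 0 0.02 0 0 0 -0.3" --pt "0 0 0.005 0 0 0 -0.3" --pt "0 0 0 0 0 0 -1" --pt "0 0 0 0 0 0 -1" --pt "0 0 0 0 0 0 -1" --pt "0 0 0 0 0 0 -1" --force 30

```text
clock: 10.62
position: [0.4248, -0.1789, 0.0046]
ee_rot: [0.319, 0.948, 0.0, 0.0]
ft_force: [0.6, -0.2, -0.2]
grip_width: 0.147
```

```bash
python3 - <<'E'
from h import *
go(.5855,.068,.08,90)
E
```

```text
t 10.62 pos [ 0.4248 -0.1789  0.0046] jaw 52.78 j7 1.54 w 0.147 F [ 0.6 -0.2 -0.2] tilt [ 8.e-04  3.e-04 -1.e+00]
tool shift now [ 0.0213  0.2938 -0.0752] norm 0.304 wz -37.2 or 142.8
```

Emit:
move_arm --pt "0 0 -0.025 0 0 0 -1" --pt "0 0.02 -0.03 0 0 0 -1" --pt "0.003 0.045 -0.02 0 0 0 -1" --pt "0.004 0.045 0 0 0 0 -1" --pt "0.004 0.046 0 0 0 0 -1" --pt "0.004 0.046 0 0 0 0 -1" --pt "0.003 0.046 0 0 0 0 -1" --pt "0.003 0.046 0 0 0 0 -1"

```text
clock: 11.62
position: [0.5864, 0.0693, 0.0794]
ee_rot: [0.319, 0.948, 0.0, 0.0]
ft_force: [0.7, -0.4, -0.5]
grip_width: 0.143
```

Emit:
move_arm --pt "0 0 0 0 0 -9 -1" --pt "0 0 0 0 0 -10 -1" --pt "0 0 0 0 0 -10 -1" --pt "0 0 0 0 0 -8 -1" --pt "0 0 0 0 0 0 -1" --pt "0 0 0 0 0 0 -1"

```text
clock: 12.38
position: [0.5857, 0.0678, 0.0793]
ee_rot: [0.004, 1.0, 0.0, 0.0]
ft_force: [0.0, 1.0, 0.1]
grip_width: 0.148
```

```bash
python3 - <<'E'
from h import *
snap('wrist','w8');go(.5855,.068,.009,90)
E
```

```text
t 12.43 pos [0.5857 0.0678 0.0793] jaw 89.61 j7 1.6 w 0.145 F [-0.3 -0.5 -0.1] tilt [-0.  0. -1.]
tool shift now [0.0002 0.0002 0.0703] norm 0.07 wz -0.4 or 179.6
```

View pics/w8.png

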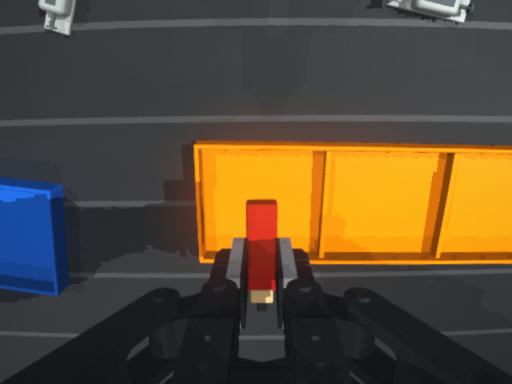

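The pencil is held level over the orange end slot. The tray's left corners are at (196,144) and (203,262), with the dividers at x≈320 and ≈443.

```bash
python3 - <<'E'
from h import *
z=np.load('pics/w8.npz')
P=onplane('wrist',[(196,144),(203,262)],.016,z['p'],z['q']);Q=onplane('wrist',[(319,151),(319,257),(449,152),(437,257)],.012,z['p'],z['q'])
print(P.round(4),Q.round(4)); print('slot end',np.r_[P,Q[:2]].mean(0).round(4),'mid',Q.mean(0).round(4))
E
```

```text
[[0.5439 0.027  0.016 ]
 [0.6257 0.0264 0.016 ]] [[0.5496 0.1035 0.012 ]
 [0.6245 0.1069 0.012 ]
 [0.5504 0.1877 0.012 ]
 [0.626  0.1914 0.012 ]]
slot end [0.5859 0.066  0.014 ] mid [0.5876 0.1474 0.012 ]
```

Emit:
move_arm --pt "0 0 0.02 0 0 0 -1" --pt "0 0 0.03 0 0 0 -1" --pt "0 0 0.014 0 0 0 -1" --pt "0 0 0.006 0 0 0 -1" --pt "0 0 0 0 0 0 -1" --pt "0 0 0 0 0 0 -1"

```text
clock: 13.18
position: [0.5863, 0.0678, 0.0101]
ee_rot: [0.002, 1.0, 0.0, 0.001]
ft_force: [-0.3, 0.4, 0.2]
grip_width: 0.147
```

Emit:
move_arm --pt "0 0 0 0 0 0 -0.5" --pt "0 0 0 0 0 0 -0.4" --pt "0 0 0 0 0 0 -0.3" --pt "0 0 0 0 0 0 -0.3" --pt "0 0 -0.02 0 0 0 -0.3" --pt "0 0 -0.03 0 0 0 0" --pt "0 0 -0.03 0 0 0 0" --pt "0 0 0 0 0 0 0" --pt "0 0 0 0 0 0 0"

```text
clock: 14.3
position: [0.5856, 0.0679, 0.0897]
ee_rot: [0.002, 1.0, 0.0, 0.0]
ft_force: [0.2, -0.9, -0.3]
grip_width: 0.501
```

```bash
python3 - <<'E'
from h import *
snap('wrist','w9');go(.436,.062,.09,-21)
E
```

```text
t 14.35 pos [0.5853 0.0678 0.0891] jaw 89.77 j7 1.59 w 0.498 F [-1.   0.7 -0.5] tilt [-6.e-04  1.e-04 -1.e+00]
tool shift now [ 0.1493 -0.0064 -0.0008] norm 0.149 wz -69.2 or 110.8
```

View pics/w9.png

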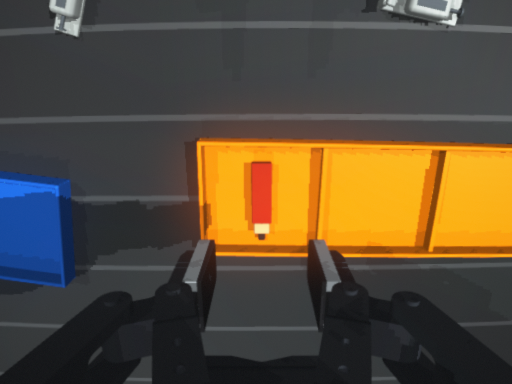

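The pencil lies flat in the orange end slot at (261,198). Next is the sharpener.

Emit:
move_arm --pt "0.035 -0.002 0 0 0 0 0" --pt "0.04 -0.002 0 0 0 0 0" --pt "0.04 -0.001 0 0 0 0 0" --pt "0.034 -0.001 0 0 0 0 0" --pt "0 0 0 0 0 10 0" --pt "0 0 0 0 0 10 0" --pt "0 0 0 0 0 10 0" --pt "0 0 0 0 0 10 0" --pt "0 0 0 0 0 10 0" --pt "0 0 0 0 0 10 0"

```text
clock: 15.6
position: [0.4361, 0.0622, 0.0888]
ee_rot: [0.504, 0.864, -0.001, -0.0]
ft_force: [-0.4, 0.7, -0.6]
grip_width: 0.499
```

Emit:
move_arm --pt "0 0 0 0 0 10 0" --pt "0 0 0 0 0 10 0" --pt "0 0 0 0 0 10 0" --pt "0 0 0 0 0 10 0" --pt "0 0 0 0 0 10 0" --pt "0 0 0 0 0 0 0" --pt "0 0 0 0 0 0 0"

```text
clock: 16.48
position: [0.4364, 0.0623, 0.089]
ee_rot: [0.819, 0.573, -0.0, -0.0]
ft_force: [0.8, 0.5, -0.2]
grip_width: 0.501
```

```bash
python3 - <<'E'
from h import *
snap('wrist','w10');go(.436,.062,.005,-20)
E
```

```text
t 16.52 pos [0.4365 0.0623 0.0891] jaw -20.06 j7 -0.54 w 0.5 F [ 0.2 -0.2  0. ] tilt [-4.e-04 -2.e-04 -1.e+00]
tool shift now [-0.0004 -0.0003  0.0841] norm 0.084 wz -0.1 or 179.9
```

View pics/w10.png

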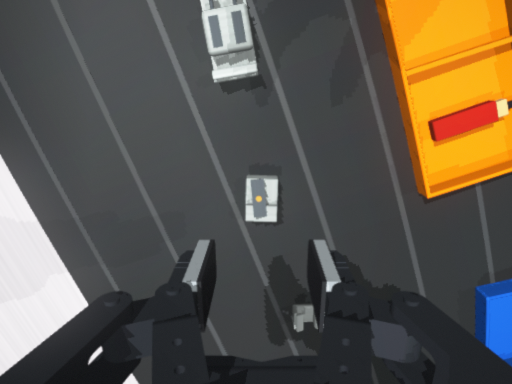

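The sharpener is at (261,199), centred and aligned with the jaws. Grasping it.

Emit:
move_arm --pt "0 0 0.025 0 0 0 -0.1" --pt "0 0 0.035 0 0 0 -0.1" --pt "0 0 0.019 0 0 0 -0.1" --pt "0 0 0.005 0 0 0 -0.1" --pt "0 0 0 0 0 0 -1" --pt "0 0 0 0 0 0 -1" --pt "0 0 0 0 0 0 -1" --pt "0 0 0 0 0 0 -1" --force 30

```text
clock: 17.52
position: [0.4369, 0.0627, 0.0057]
ee_rot: [0.82, 0.572, 0.0, -0.0]
ft_force: [-0.2, -0.2, 3.2]
grip_width: 0.248
```

```bash
python3 - <<'E'
from h import *
go(.5865,.232,.08,0)
E
```

```text
t 17.52 pos [0.4369 0.0627 0.0057] jaw -20.23 j7 -0.38 w 0.248 F [-0.2 -0.2  3.2] tilt [ 6.e-04  7.e-04 -1.e+00]
tool shift now [ 0.2107  0.0819 -0.0741] norm 0.238 wz -20.2 or 159.8
```

Emit:
move_arm --pt "0 0 -0.025 0 0 0 -1" --pt "0.02 0.008 -0.03 0 0 0 -1" --pt "0.045 0.018 -0.02 0 0 0 -1" --pt "0.05 0.019 0 0 0 0 -1" --pt "0.05 0.019 0 0 0 0 -1" --pt "0.046 0.018 0 0 0 0 -1" --pt "0 0 0 0 0 -10 -1" --pt "0 0 0 0 0 -10 -1" --pt "0 0 0 0 0 0 -1" --pt "0 0 0 0 0 0 -1"

```text
clock: 18.77
position: [0.5865, 0.232, 0.0804]
ee_rot: [0.71, 0.704, 0.0, -0.0]
ft_force: [-0.2, -0.2, -0.8]
grip_width: 0.242
```

```bash
python3 - <<'E'
from h import *
snap('wrist','w11');go(.5865,.232,.01,0)
E
```

```text
t 18.82 pos [0.5865 0.232  0.0804] jaw -0.43 j7 -0.23 w 0.238 F [-0.  -0.5  0.4] tilt [ 0.e+00  2.e-04 -1.e+00]
tool shift now [-0.     -0.      0.0704] norm 0.07 wz -0.4 or 179.6
```

View pics/w11.png

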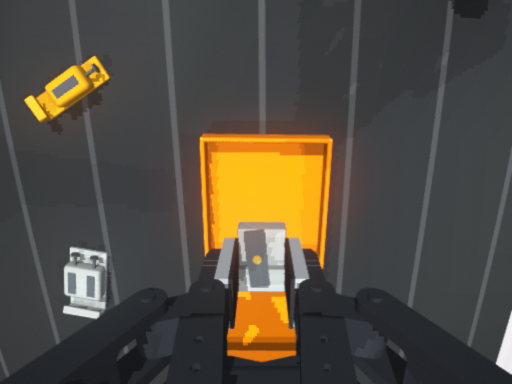

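The sharpener is held over the +y end slot. The end wall's corners are at (202,138) and (331,138).

```bash
python3 - <<'E'
from h import *
z=np.load('pics/w11.npz')
print(onplane('wrist',[(202,138),(331,138)],.016,z['p'],z['q']).round(4))
E
```

```text
[[0.5504 0.2762 0.016 ]
 [0.6298 0.2756 0.016 ]]
```

Emit:
move_arm --pt "0 0.002 0.02 0 0 0 -1" --pt "0 0 0.03 0 0 0 -1" --pt "0 0 0.014 0 0 0 -1" --pt "0 0 0.006 0 0 0 -1" --pt "0 0 0 0 0 0 -1" --pt "0 0 0 0 0 0 -1"

```text
clock: 19.58
position: [0.5892, 0.2322, 0.0112]
ee_rot: [0.709, 0.706, 0.001, 0.0]
ft_force: [0.2, -0.1, -1.0]
grip_width: 0.244
```

Emit:
move_arm --pt "0 0 0 0 0 0 -0.4" --pt "0 0 0 0 0 0 -0.3" --pt "0 0 0 0 0 0 -0.2" --pt "0 0 0 0 0 0 -0.2" --pt "0 0 -0.02 0 0 0 -0.2" --pt "0 0 -0.03 0 0 0 0" --pt "0 0 -0.03 0 0 0 0" --pt "0 0 0 0 0 0 0" --pt "0 0 0 0 0 0 0"

```text
clock: 20.7
position: [0.5885, 0.2321, 0.0907]
ee_rot: [0.709, 0.706, 0.0, -0.0]
ft_force: [-0.1, -0.0, -0.6]
grip_width: 0.497
```

```bash
python3 - <<'E'
from h import *
snap('wrist','w12');go(.4535,.170,.09,-10)
E
```

```text
t 20.75 pos [0.5882 0.232  0.0901] jaw -0.23 j7 -0.23 w 0.501 F [0.4 0.  0.4] tilt [-7.e-04 -1.e-04 -1.e+00]
tool shift now [-0.0625 -0.1344  0.0002] norm 0.148 wz 9.8 or -170.2
```

View pics/w12.png

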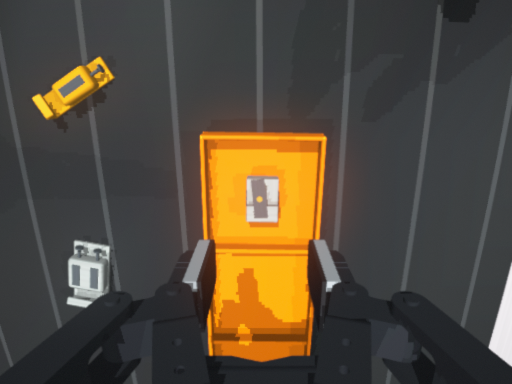

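The sharpener lies flat in its slot at (262,199). Next is the wide hook, gripped at its nail guide.

Emit:
move_arm --pt "-0.015 -0.032 0 0 0 0 0.2" --pt "-0.016 -0.034 0 0 0 0 0.2" --pt "-0.016 -0.034 0 0 0 0 0.2" --pt "-0.0155 -0.034 0 0 0 0 0.2" --pt "0 0 0 0 0 10 0.2" --pt "0 0 0 0 0 0 0.2" --pt "0 0 0 0 0 0 0.2"

```text
clock: 21.62
position: [0.4545, 0.1701, 0.0901]
ee_rot: [0.766, 0.643, -0.0, 0.0]
ft_force: [0.1, -0.9, 0.0]
grip_width: 0.602
```

```bash
python3 - <<'E'
from h import *
snap('wrist','w13');go(.4535,.170,.005,-10)
E
```

```text
t 21.68 pos [0.4545 0.1701 0.0901] jaw -10.06 j7 -0.51 w 0.604 F [ 1.6 -0.1  0.2] tilt [-1.e-04 -6.e-04 -1.e+00]
tool shift now [-0.0002 -0.001   0.0851] norm 0.085 wz -0.1 or 179.9
```

View pics/w13.png

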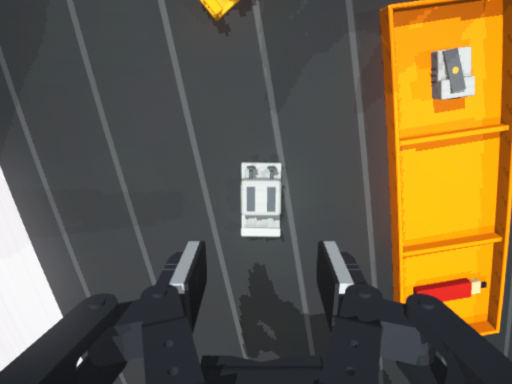

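The wide hook is at (261,199), aligned, with its lip at the bottom. Grasping it.

Emit:
move_arm --pt "0 -0.001 0.025 0 0 0 0.2" --pt "0 0 0.035 0 0 0 0.2" --pt "0 0 0.019 0 0 0 0.2" --pt "0 0 0.005 0 0 0 0.2" --pt "0 0 0 0 0 0 -1" --pt "0 0 0 0 0 0 -1" --pt "0 0 0 0 0 0 -1" --pt "0 0 0 0 0 0 -1" --force 35

```text
clock: 22.68
position: [0.4539, 0.1706, 0.007]
ee_rot: [0.767, 0.641, 0.001, -0.0]
ft_force: [-0.7, -0.0, 7.1]
grip_width: 0.313
```

```bash
python3 - <<'E'
from h import *
go(.598,-.199,.09,-10)
E
```

```text
t 22.68 pos [0.4539 0.1706 0.007 ] jaw -10.23 j7 -0.4 w 0.313 F [-0.7 -0.   7.1] tilt [ 0.001  0.001 -1.   ]
tool shift now [-0.338   0.2075 -0.0832] norm 0.405 wz -0.2 or 179.8
```

Emit:
move_arm --pt "0 0 -0.02 0 0 0 -1" --pt "0 0 -0.03 0 0 0 -1" --pt "-0.02 0.012 -0.033 0 0 0 -1" --pt "-0.04 0.024 0 0 0 0 -1" --pt "-0.042 0.025 0 0 0 0 -1" --pt "-0.042 0.025 0 0 0 0 -1" --pt "-0.042 0.025 0 0 0 0 -1" --pt "-0.042 0.025 0 0 0 0 -1" --pt "-0.042 0.025 0 0 0 0 -1" --pt "-0.04 0.024 0 0 0 0 -1"

```text
clock: 23.92
position: [0.5807, -0.169, 0.0892]
ee_rot: [0.767, 0.641, 0.0, -0.0]
ft_force: [0.1, -0.3, 0.6]
grip_width: 0.312
```

Emit:
move_arm --pt "-0.031 0.02 0 0 0 0 -1" --pt "0 0 0 0 0 -10 -1" --pt "0 0 0 0 0 -10 -1" --pt "0 0 0 0 0 -10 -1" --pt "0 0 0 0 0 -10 -1" --pt "0 0 0 0 0 -10 -1" --pt "0 0 0 0 0 -10 -1" --pt "0 0 0 0 0 -10 -1" --pt "0 0 0 0 0 -10 -1" --pt "0 0 0 0 0 -10 -1"

```text
clock: 25.18
position: [0.5944, -0.2016, 0.0892]
ee_rot: [0.086, 0.996, 0.0, -0.0]
ft_force: [-0.1, 0.6, -0.6]
grip_width: 0.309
```

Emit:
move_arm --pt "0 0 0 0 0 -3 -1" --pt "0 0 0 0 0 0 -1" --pt "0 0 0 0 0 0 -1"

```text
clock: 25.55
position: [0.5944, -0.2017, 0.0892]
ee_rot: [0.064, 0.998, 0.0, -0.0]
ft_force: [-0.8, -0.3, -1.5]
grip_width: 0.306
```

```bash
python3 - <<'E'
from h import *
snap('wrist','w14');go(.595,-.2015,.011,82.5)
E
```

```text
t 25.6 pos [ 0.5944 -0.2017  0.0892] jaw 82.7 j7 1.85 w 0.313 F [-0.7 -0.2 -0.3] tilt [-1.e-04  1.e-04 -1.e+00]
tool shift now [-0.0005  0.0002  0.0782] norm 0.078 wz 0.2 or -179.8
```

View pics/w14.png

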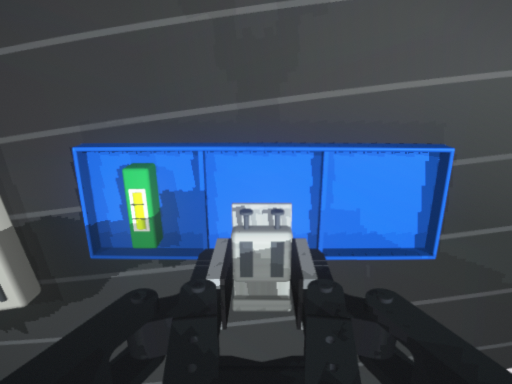

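The wide hook is held level, midway between the dividers (cols 203 and 322, hook centre 262). Lowering and releasing.

Emit:
move_arm --pt "0 0 0.022 0 0 0 -1" --pt "0 0 0.035 0 0 0 -1" --pt "0 0 0.015 0 0 0 -1" --pt "0 0 0.006 0 0 0 -1" --pt "0 0 0 0 0 0 -1" --pt "0 0 0 0 0 0 -1"

```text
clock: 26.35
position: [0.5952, -0.202, 0.0124]
ee_rot: [0.063, 0.998, -0.0, 0.001]
ft_force: [0.1, -0.3, -0.6]
grip_width: 0.312
```

Emit:
move_arm --pt "0 0 0 0 0 0 -0.3" --pt "0 0 0 0 0 0 -0.2" --pt "0 0 0 0 0 0 -0.1" --pt "0 0 0 0 0 0 -0.1" --pt "0 0 -0.02 0 0 0 -0.1" --pt "0 0 -0.03 0 0 0 0" --pt "0 0 -0.03 0 0 0 0" --pt "0 0 0 0 0 0 0" --pt "0 0 0 0 0 0 0"

```text
clock: 27.48
position: [0.5944, -0.2017, 0.0917]
ee_rot: [0.063, 0.998, 0.0, 0.0]
ft_force: [-1.0, 0.2, -0.4]
grip_width: 0.501
```

```bash
python3 - <<'E'
from h import *
snap('wrist','w15');go(.449,-.0495,.09,71)
E
```

```text
t 27.52 pos [ 0.5941 -0.2016  0.0911] jaw 82.76 j7 1.85 w 0.498 F [-0.5  0.4  0.2] tilt [-6.e-04  3.e-04 -1.e+00]
tool shift now [0.1631 0.1326 0.0012] norm 0.21 wz 11.8 or -168.2
```

View pics/w15.png

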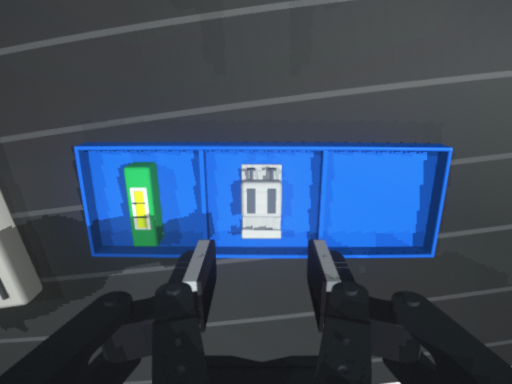

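The wide hook is released in the blue middle compartment and lies flat at (262,201). The last piece is the narrow hook.

Emit:
move_arm --pt "0.025 0.02 0 0 0 0 0" --pt "0.034 0.028 0 0 0 0 0" --pt "0.034 0.028 0 0 0 0 0" --pt "0.034 0.028 0 0 0 0 0" --pt "0.033 0.028 0 0 0 0 0" --pt "0 0 0 0 0 6 0" --pt "0 0 0 0 0 6 0" --pt "0 0 0 0 0 0 0" --pt "0 0 0 0 0 0 0"

```text
clock: 28.65
position: [0.4521, -0.0507, 0.091]
ee_rot: [0.166, 0.986, -0.0, -0.0]
ft_force: [-0.0, 0.2, -0.1]
grip_width: 0.501
```

```bash
python3 - <<'E'
from h import *
snap('wrist','w16');go(.452,-.0505,.006,71.3)
E
```

```text
t 28.7 pos [ 0.4522 -0.0508  0.091 ] jaw 70.86 j7 1.29 w 0.498 F [ 0.7 -0.6 -0.4] tilt [-6.e-04 -1.e-04 -1.e+00]
tool shift now [0.0002 0.0002 0.085 ] norm 0.085 wz -0.4 or 179.6
```

View pics/w16.png

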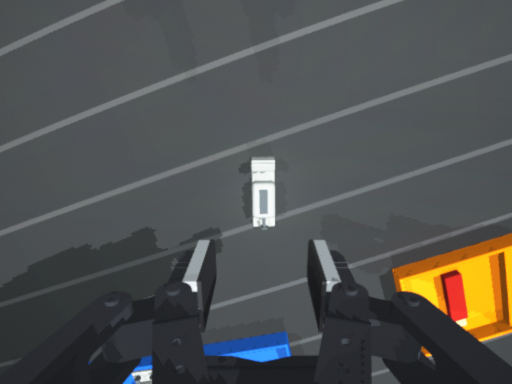

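The narrow hook is centred and aligned at (263,193), with its guide at row ≈200. Grasping it.

Emit:
move_arm --pt "0 0 0.025 0 0 0 -0.2" --pt "0 0 0.035 0 0 0 -0.2" --pt "0 0 0.019 0 0 0 -0.2" --pt "0 0 0.005 0 0 0 -0.2" --pt "0 0 0 0 0 0 -1" --pt "0 0 0 0 0 0 -1" --pt "0 0 0 0 0 0 -1" --pt "0 0 0 0 0 0 -1" --force 30

```text
clock: 29.7
position: [0.4527, -0.0506, 0.0077]
ee_rot: [0.167, 0.986, 0.0, 0.0]
ft_force: [-0.1, -0.5, 1.7]
grip_width: 0.172
```

```bash
python3 - <<'E'
from h import *
go(.5895,.149,.09,90)
E
```

```text
t 29.7 pos [ 0.4527 -0.0506  0.0077] jaw 70.77 j7 1.36 w 0.172 F [-0.1 -0.5  1.7] tilt [ 8.e-04  3.e-04 -1.e+00]
tool shift now [-0.0635  0.2336 -0.0822] norm 0.256 wz -19.2 or 160.8
```

Emit:
move_arm --pt "0 0 -0.02 0 0 0 -1" --pt "0 0 -0.03 0 0 0 -1" --pt "-0.008 0.03 -0.032 0 0 0 -1" --pt "-0.011 0.04 0 0 0 0 -1" --pt "-0.011 0.041 0 0 0 0 -1" --pt "-0.011 0.041 0 0 0 0 -1" --pt "-0.011 0.041 0 0 0 0 -1" --pt "-0.011 0.041 0 0 0 0 -1" --pt "0 0 0 0 0 -10 -1" --pt "0 0 0 0 0 -9 -1"

```text
clock: 30.95
position: [0.589, 0.15, 0.089]
ee_rot: [-0.001, 1.0, -0.0, -0.0]
ft_force: [-0.1, -0.5, -1.1]
grip_width: 0.167
```

Emit:
move_arm --pt "0 0 0 0 0 0 -1" --pt "0 0 0 0 0 0 -1"

```text
clock: 31.2
position: [0.5889, 0.1494, 0.0894]
ee_rot: [0.004, 1.0, 0.0, 0.0]
ft_force: [-0.5, -0.3, -0.8]
grip_width: 0.176
```

```bash
python3 - <<'E'
from h import *
snap('wrist','w17');go(.5895,.149,.012,90)
E
```

```text
t 31.25 pos [0.589  0.1494 0.0894] jaw 89.58 j7 1.32 w 0.172 F [ 0.5  0.9 -0.1] tilt [ 1.e-04  2.e-04 -1.e+00]
tool shift now [-0.0005 -0.0004  0.0774] norm 0.077 wz -0.4 or 179.6
```

View pics/w17.png

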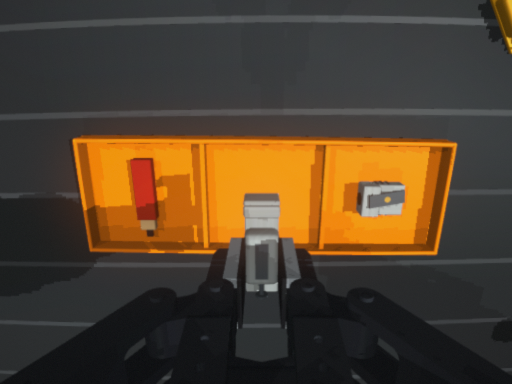

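The narrow hook is held level, centred between the dividers (204 and 323). Lowering and releasing.

Emit:
move_arm --pt "0 0 0.022 0 0 0 -1" --pt "0 0 0.035 0 0 0 -1" --pt "0 0 0.015 0 0 0 -1" --pt "0 0 0.006 0 0 0 -1" --pt "0 0 0 0 0 0 -1" --pt "0 0 0 0 0 0 -1"

```text
clock: 32.0
position: [0.5897, 0.1497, 0.0123]
ee_rot: [0.002, 1.0, 0.0, 0.001]
ft_force: [-0.4, -0.7, -0.3]
grip_width: 0.176
```

Emit:
move_arm --pt "0 0 0 0 0 0 -0.5" --pt "0 0 0 0 0 0 -0.4" --pt "0 0 0 0 0 0 -0.3" --pt "0 0 0 0 0 0 -0.3" --pt "0 0 -0.02 0 0 0 -0.3" --pt "0 0 -0.04 0 0 0 0" --pt "0 0 -0.05 0 0 0 0" --pt "0 0 -0.05 0 0 0 0" --pt "0 0 0 0 0 0 0" --pt "0 0 0 0 0 0 0"

```text
clock: 33.25
position: [0.5889, 0.1495, 0.172]
ee_rot: [0.002, 1.0, 0.0, 0.0]
ft_force: [-0.4, -0.2, -0.3]
grip_width: 0.503
```

```bash
python3 - <<'E'
from h import *
snap('wrist','w18');go(.45,.1,.3,90)
E
```

```text
t 33.3 pos [0.5885 0.1494 0.171 ] jaw 89.76 j7 1.3 w 0.499 F [-0.8  0.2 -0.5] tilt [-8.e-04 -1.e-04 -1.e+00]
tool shift now [ 0.1384 -0.05   -0.1289] norm 0.196 wz -0.2 or 179.8
```

View pics/w18.png

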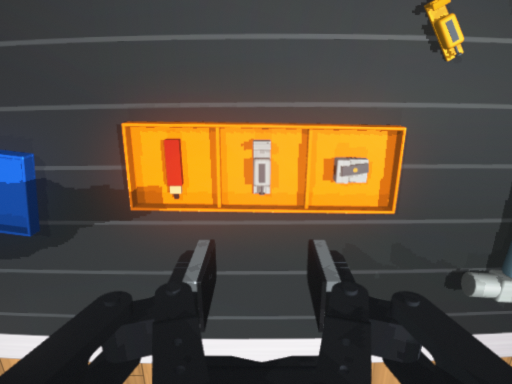

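All three orange compartments are filled and the pieces lie flat: pencil (174,168), narrow hook (262,167), sharpener (352,170). I'll move the arm aside and check everything from the top and scene cameras.

Emit:
move_arm --pt "0.02 0.03 -0.02 0 0 0 0" --pt "0.036 0.041 -0.02 0 0 0 0" --pt "0.036 0.041 -0.02 0 0 0 0" --pt "0.036 0.041 -0.02 0 0 0 0" --pt "0.036 0.041 0 0 0 0 0" --pt "0.036 0.041 0 0 0 0 0" --pt "0.036 0.041 0 0 0 0 0" --pt "0.036 0.041 0 0 0 0 0" --pt "0.02 0.02 0 0 0 0 0" --pt "0 0 0 0 0 0 0"

```text
clock: 34.55
position: [0.2957, 0.4889, 0.2499]
ee_rot: [-0.0, 1.0, -0.001, -0.001]
ft_force: [0.2, -0.3, 0.0]
grip_width: 0.502
```

```bash
python3 - <<'E'
from h import *
_,a,da=snap('top','top1');_,b,_=snap('scene','scene1')
go(.3,.48,.25,90)
A=cv2.resize(a[100:260,60:450],None,fx=1.95,fy=1.95,interpolation=cv2.INTER_CUBIC)
B=cv2.resize(b[160:270,90:450],None,fx=2.1,fy=2.1,interpolation=cv2.INTER_CUBIC)
w=max(A.shape[1],B.shape[1]);pad=lambda x:np.pad(x,((0,6),(0,w-x.shape[1]),(0,0)))
cv2.imwrite('pics/fin.png',np.vstack([pad(A),pad(B)])[:,:,::-1])
z=np.load('pics/top0.npz')
# bystanders before / after in the top view
for n,(x0,x1,y0,y1) in dict(brass=(112,148,200,240),hammer=(70,112,115,225),case=(394,442,138,205)).items():
    r=[]
    for im in (z['im'],a):
        c=im[y0:y1,x0:x1]; hsv=cv2.cvtColor(c,cv2.COLOR_RGB2HSV); m=(hsv[...,2]>85).astype(np.uint8)
        M=cv2.moments(m,True); r.append((M['m10']/M['m00']+x0,M['m01']/M['m00']+y0))
    print(n,np.round(r,2).tolist(),'shift mm approx',round(2.3*float(np.hypot(*(np.subtract(r[0],r[1])))),1))
E
```

```text
t 34.65 pos [0.2988 0.4869 0.2504] jaw 89.74 j7 0.46 w 0.501 F [ 0.6 -0.4 -0.3] tilt [-4.0e-04 -1.8e-03 -1.0e+00]
tool shift now [-0.0012 -0.0069  0.0004] norm 0.007 wz -0.3 or 179.7
brass [[129.44, 220.06], [129.21, 220.1]] shift mm approx 0.5
hammer [[85.36, 163.65], [85.34, 163.71]] shift mm approx 0.1
case [[415.81, 171.87], [415.81, 171.87]] shift mm approx 0.0
```

View pics/fin.png

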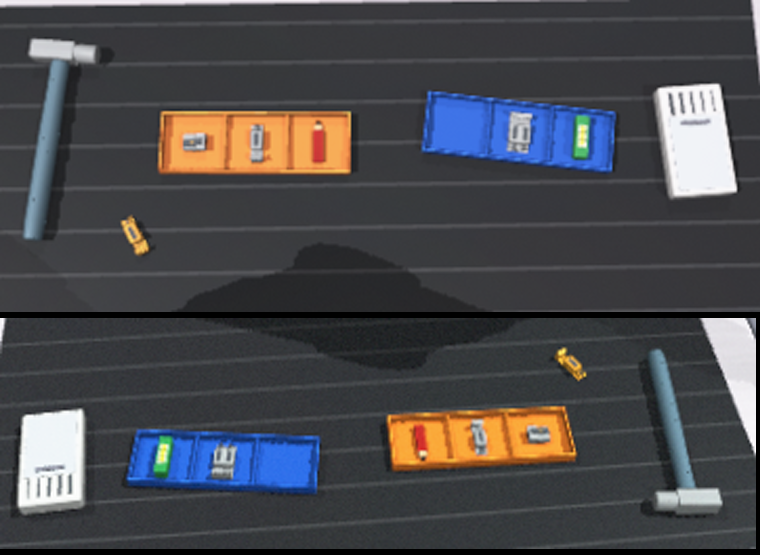

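Both views show all five things in their compartments, and the brass hook, hammer and case where they started. Handing in.

```bash
python3 - <<'E'
from h import *
print(manip.hand_in()); print(manip.get_obs()['clock'])
E
```

```text
the job is handed in; nothing more can be done
None
the job is handed in; nothing more can be done
```

I made up both kits and handed the job in at about 35 s of the 128 s allowed.

- **Orange tray:** the narrow zinc hook is in the middle, the pencil in the -y end and the sharpener in the +y end.
- **Blue tray:** the wide zinc hook is in the middle and the level in the -y end.

**Last checks:** The final wrist, top and scene pictures show every piece lying flat and inside its compartment, with the gripper clear. From the top camera, the brass hook moved about 0.5 mm by blob centroid, the hammer 0.1 mm and the case 0.0 mm, which is all within image noise. I judged flatness and resting from the pictures, not by measuring the final tilt or height of each piece.

**Disagreements:**
- Tray positions from different views differed by 2–4 mm, well inside the placing tolerance.
- One two-view height for a blue rim corner came out low, at 4 mm instead of 16 mm. That corner was cut off at the picture edge, so I didn't use it.
- While gripping the wide hook, the wrist briefly read 7 N upward, far below the limits.

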